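# Roll a shaft out from the tray wall and load it in a V-block fixture

## Task

The hollow steel shaft has rolled up tight against a long wall of the blue parts tray, where no finger fits behind it: roll it clear of the wall, pick it up and lay it, without dropping it, in the two vees of the fixture. Slide it gently along the vees until its end is home against the stop screw and has pushed the screw's sprung brass pin flush, then swing the hinged strap with the red ball over and press it down onto the shaft, and let go. Leave the bushing, nut and bolt in the tray's small bay alone.

Things in the scene. Friction and masses are not known exactly. Their poses are not given: they have to be found in the camera images.
- tray: Blue steel parts tray, black rubber liner, fixed. Origin: centre of its underside; x across, y along. Inside 150 mm wide (x -75 to +75), 276 mm long; walls 3 mm; liner at z = 5 mm, rim at z = 32 mm. A divider at y = +58 mm, up to z = 27 mm, parts the 195 mm long big bay (-y side) from the small bay.
- shaft: Hollow ground steel shaft, 30 mm diameter, 176 mm long, about 0.45 kg, ends alike. Origin: its centre; y is its axis. It starts on the liner along the tray's -x wall, within 1 mm of it, its top 3 mm above the rim. It rolls at a light push, half as far as a finger pressed lightly on its top and dragged across; pushed off with speed it runs on to the other wall.
- fixture: V-block fixture, fixed. Origin: centre of its underside between the V blocks. Grey base 12 mm thick, x -50 to 50, y -156 to 98 mm. Two 90 degree V blocks 64 mm wide, 28 mm long, centred at y = -62 and +62 mm, 46.5 mm high; between them (y -48 to 48) is free room for fingers. Vees run along y.
- seat (a point): Point midway between the V blocks on the axis of a seated shaft: x = 0, y = 0, z = 46 mm in the fixture's frame, same axes.
- stop: End stop on the fixture's -y end: steel bracket 46 mm wide, 52 mm high, 12 mm thick, holding a stop screw on the axis of a seated shaft. Origin: centre of the bracket's underside, at y = -144, z = 12 mm in the fixture's frame. The screw's length is set anew each time and not reported: its flat face, 22 mm across, looks along +y and lies between y = -112 and y = -88 mm in the fixture's frame.
- stop_pin (a joint): How far the brass pin, 6 mm across, in the stop screw's face is pushed in, m. 0: free, it stands 5 mm out of the face; 0.005: flush, the shaft's end is on the face. Weak spring, under 1 N, less than the friction of the shaft in the vees.
- strap (a joint): Hinge of the strap, rad. 0: level, its pad just resting on a seated shaft; grows as it opens; 1.57: upright. It starts leaning back past upright, away from the shaft, and closes towards the fixture's -x side. Stiff: it stays where it is left, 1 to 2 N at the ball moves it. Ends at -0.12 and 2.1.
- strap_hinge (a point): Strap hinge axis (along the fixture's y), at x = +42, y = +62, z = 69 mm in the fixture's frame. Closed, the strap (20 mm wide in y, 8 mm thick) reaches from here over the +y V block to the fixture's -x side, its pad under it 42 mm from the hinge.
- strap_knob (a point): Centre of the red ball, 24 mm diameter, at the strap's free end, 88 mm from the hinge axis.
- bushing: Bronze stepped bushing, 34 mm diameter, 30 mm high, upright in the tray's small bay. Origin: centre of its underside.
- nut: Steel nut, 27 mm across, 13 mm high, flat in the small bay. Origin: centre of its underside.
- bolt: Bolt, 53 mm long, lying in the small bay. Origin: underside of its centre.
There are look-alikes about, which are no part of the job. Of the things that look like the shaft, the larger one is meant.

How it is judged:
By the outcome, as a careful person would: the job done as asked, in the order asked, and still so for the second after the job is handed in, with the robot touching nothing.
It also fails if it takes over 72 s, if anything falls off the work surface, if the arm or the gripper's body presses on something with over 40 N, if the wrist force passes 120 N, or if a joint passes its speed limit or range.

## Robot

A 6-joint arm with a two-finger parallel gripper is mounted at the origin on a cart in front of the work surface, level with it; the furniture and walls round the work are solid. World frame = base frame: x ahead of the robot, y to its left, z up, the work surface at z = 0. Lengths are in m, angles in degrees, forces in N, time in s.
With the tool pointing down it reaches from about 0.325 to 0.775 m from the base axis. Payload 5.5 kg.
Tool frame: the origin (TCP) lies at the centre of the arm's flange, where the gripper is bolted on; the fingertips stand 182 mm ahead of it and the grasp point (between the pads) lies 163 mm ahead of it; z points along the fingers, y is the line along which they close (so a half turn about z gives the same grasp; the last joint's range is limited). The gripper opens to 88 mm and grips with 3 to 60 N. Pads are 20 mm wide; open, the fingers measure 115 mm over their backs; the gripper's body (75 mm by 178 mm) begins 61 mm behind the grasp point.
Start: joints at [-77.676, 5.22, 70.514, -0, 104.267, -3.249], TCP at [0.161, -0.578, 0.405] pointing down, gripper open.
Joint ranges: [-164.24, 164.24], [-49.07, 125.15], [9.68, 141.18], [-86.29, 266.29], [3.28, 154.24], [-151.56, 151.56]. Speed limits (degrees/s): [147.25, 147.25, 172.46, 180, 180, 180].

## Interface

Orientations are given as [roll, pitch, yaw] about the fixed x, y, z axes, in that order (R = Rz(yaw) Ry(pitch) Rx(roll)).
In Python, from station import r gives the robot as it stands. The module is installed in compiled form; this text tells all that it offers. Calls block until the motion is done:
- r.reach(position, orientation): joint-space move of the TCP to a pose.
- r.servo_line(position, rotation=None, speed=0.15): straight line of the TCP; rotation=None keeps the orientation; speed is the mean speed in m/s.
- r.move_joints(angles): joint-space move.
- r.let_go() and r.grab(squeeze=None): open the fingers fully, or close them until they stop; squeeze is the grip in N (None keeps the last).
- r.wait(seconds).
- r.inverse_kinematics(position, orientation): joint angles nearest the present ones, or None.
- r.sense(): the state.
- r.snapshot(name): name is "scene" or "top" or "wrist"; returns a dict with "frame" (420x560x3 uint8, red, green, blue), "fx", "fy", "cx", "cy" (pixels), "R" (3x3) and "t" (3): a world point X has camera coordinates R X + t. Camera axes: x right, y down, z forward; pixel columns grow to the right and rows downward; lengths in m; the calibration is good to about 2 mm. The wrist camera is an equidistant fisheye: a pixel r from the principal point sees the ray r / f radians off the axis. A picture is of the moment at which its call begins. There is no depth.
A pose or a line that the arm cannot do raises r.IKError and nothing moves.
- r.hand_in(): hands the job in; it is judged then, once.
The state is a dict: "clock": time; "joints": joint angles; "joint_vel": joint speeds; "joint_torque": joint torques, N m; "tcp_pos": TCP position; "orientation": TCP orientation; "contact_force": force on the tool from outside, world axes, zero at the start; "torque": the same for the moment, N m; "opening": finger opening in m; "gripper_force": force on a finger pad.
Only numpy, scipy, OpenCV 4.12 (cv2) and the standard library are available. Lean on these libraries where they do the work, as an engineer would, in place of code of your own. Each camera call takes 0.05 s, during which the arm holds its last target. There are 200 camera calls.

## Working session

There is one attempt and no reset: what is moved stays moved. The work goes in short steps, each a Python script; the robot and the scene stay as the last script left them, time stands still between calls to the robot, and variables do not carry over. Pictures are saved under pics/ and viewed, at most 10 in all, crops included, and the job is handed in when it is done.

```bash
mkdir -p pics; python3 - <<'E'
from station import r
import cv2,pickle
d={n:r.snapshot(n) for n in("scene","top","wrist")}
pickle.dump(d,open("s0.pkl","wb"))
for n in d: cv2.imwrite(f"pics/{n}0.png",d[n]["frame"][:,:,::-1])
for n in d: print(n,d[n]["fx"],d[n]["cx"],d[n]["cy"],d[n]["R"],d[n]["t"])
E
```

```text
scene 478.38434616107213 278.5184209924363 212.65917382664088 [[-0.72883019 -0.68446794  0.01761257]
 [-0.36576766  0.36747109 -0.85509006]
 [ 0.57880962 -0.62965756 -0.51818026]] [0.40591043 0.26951557 0.84422181]
top 517.561366218004 276.04424197579135 199.82573557291326 [[-0.01833268 -0.99967104  0.01793689]
 [-0.99837905  0.0173363  -0.05421009]
 [ 0.0538813  -0.01890163 -0.99836844]] [-0.02272519  0.58614213  1.2753296 ]
wrist 325.19226210127806 276.34423790772513 203.90361727759256 [[ 0.26870961 -0.96322048 -0.00120382]
 [-0.92512309 -0.2584292   0.27813957]
 [-0.26822083 -0.07362509 -0.96053992]] [-0.59856711 -0.03406279  0.38980673]
```

View pics/top0.png

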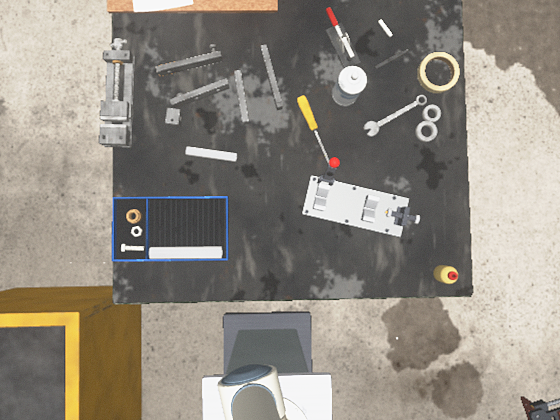

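View pics/scene0.png

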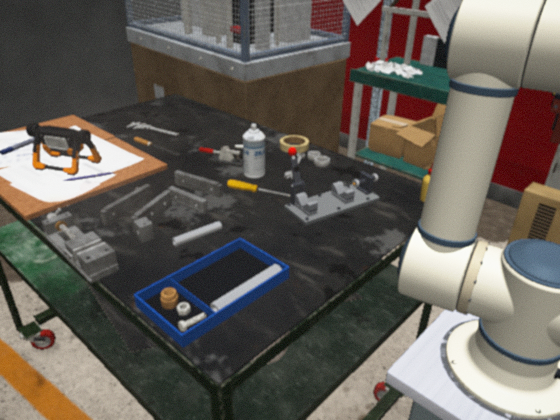

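The top view shows the tray at (113..228, 197..261) with the shaft along its bottom wall at row 252. The fixture spans (303..410, 175..237), with its stop on the right at (405,216) and the red ball at (334,162). The scene view agrees.

```bash
cat > h.py <<'E'
import numpy as np, cv2, pickle
from scipy.spatial.transform import Rotation as Ro
def ray(c,u,v,fish=False):
    a=np.array([(u-c["cx"])/c["fx"],(v-c["cy"])/c["fy"]])
    if fish:
        t=np.hypot(*a); d=np.r_[a/t*np.sin(t),np.cos(t)] if t>0 else np.array([0,0,1.])
    else: d=np.r_[a,1.]
    R=np.array(c["R"]); return -R.T@np.array(c["t"]), R.T@d
def at(c,u,v,z,fish=False):
    o,d=ray(c,u,v,fish); return o+d*(z-o[2])/d[2]
def proj(c,X,fish=False):
    p=np.array(c["R"])@np.asarray(X)+np.array(c["t"])
    if fish:
        n=np.hypot(p[0],p[1]); t=np.arctan2(n,p[2]); a=p[:2]/n*t
    else: a=p[:2]/p[2]
    return np.array([c["cx"]+c["fx"]*a[0],c["cy"]+c["fy"]*a[1]])
E
python3 - <<'E'
from h import *
from station import r
c=pickle.load(open("s0.pkl","rb"))["top"]
for n,u,v,z in[("t1",113,197,.032),("t2",228,197,.032),("t3",228,260,.032),("t4",114,261,.032),("s1",149,253,.02),("s2",223,252,.02),
 ("f1",307,175,.012),("f2",411,194,.012),("f3",404,237,.012),("f4",303,214,.012),("ball",334,162,.15)]: print(n,at(c,u,v,z).round(3))
print(r.sense()["orientation"])
f=c["frame"]; 
cv2.imwrite("pics/c1.png",cv2.resize(np.hstack([f[180:270,105:235],f[150:240,295:425]])[:,:,::-1],None,fx=3,fy=3,interpolation=cv2.INTER_CUBIC))
E
```

```text
t1 [0.599 0.367 0.032]
t2 [0.594 0.085 0.032]
t3 [0.44  0.087 0.032]
t4 [0.442 0.364 0.032]
s1 [0.46  0.282 0.02 ]
s2 [0.459 0.1   0.02 ]
f1 [ 0.647 -0.112  0.012]
f2 [ 0.595 -0.373  0.012]
f3 [ 0.487 -0.352  0.012]
f4 [ 0.549 -0.1    0.012]
ball [ 0.661 -0.163  0.15 ]
[-1.79914771e+02 -5.49686458e-03  1.55706936e+01]
```

View pics/c1.png

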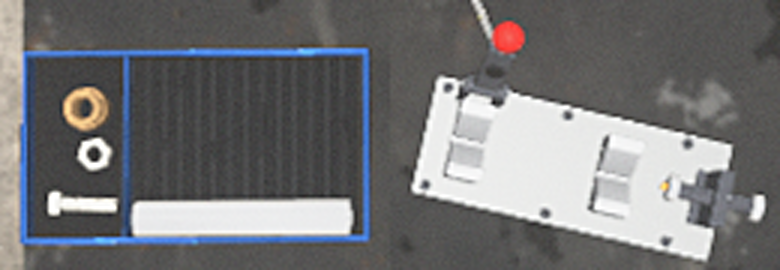

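The crop shows the bushing, nut and bolt in the left bay, and the shaft with its ends at about x=132 and x=352 against the bottom wall. The brass pin at (665,187) stands out of the screw face towards the V blocks. Next I take close wrist views for precision.

```bash
python3 - <<'E'
from h import *
from station import r
import cv2
for p,y in[((.57,-.21,.38),-102),((.57,-.21,.38),78),((.46,.19,.3),-89),((.46,.19,.3),91)]:
    q=r.inverse_kinematics(p,[180,0,y]); print(y,None if q is None else np.round(q,0))
d={}
r.reach([.57,-.22,.40],[180,0,-102]); r.wait(.2); d["fix"]=r.snapshot("wrist"); print(r.sense()["clock"])
r.reach([.50,.19,.38],[180,0,-89]); r.wait(.2); d["tray"]=r.snapshot("wrist"); d["top"]=r.snapshot("top"); print(r.sense()["clock"],r.sense()["contact_force"])
pickle.dump(d,open("s1.pkl","wb"))
for n in("fix","tray"): cv2.imwrite(f"pics/{n}1.png",cv2.resize(d[n]["frame"][:,:,::-1],None,fx=1.42,fy=1.42,interpolation=cv2.INTER_CUBIC))
E
```

```text
-102 None
78 [-23.   6.  72.   0. 102. -11.]
-89 None
91 [ 19. -10.  96.  -0.  94.  18.]Traceback (most recent call last):
  File "<stdin>", line 7, in <module>
station.IKError: the arm cannot take that pose within its joint ranges
```

```bash
python3 - <<'E'
from h import *
from station import r
import cv2
d={}
r.reach([.56,-.26,.38],[180,0,78]); r.wait(.2); d["fix"]=r.snapshot("wrist"); print(r.sense()["clock"])
r.reach([.50,.15,.36],[180,0,91]); r.wait(.2); d["tray"]=r.snapshot("wrist"); d["top"]=r.snapshot("top"); print(r.sense()["clock"],r.sense()["contact_force"])
pickle.dump(d,open("s1.pkl","wb"))
for n in("fix","tray"): cv2.imwrite(f"pics/{n}1.png",cv2.resize(d[n]["frame"][:,:,::-1],None,fx=1.42,fy=1.42,interpolation=cv2.INTER_CUBIC))
E
```

```text
2.25
4.0833 [ 0.61543926 -0.40560479  0.35901554]
```

View pics/fix1.png

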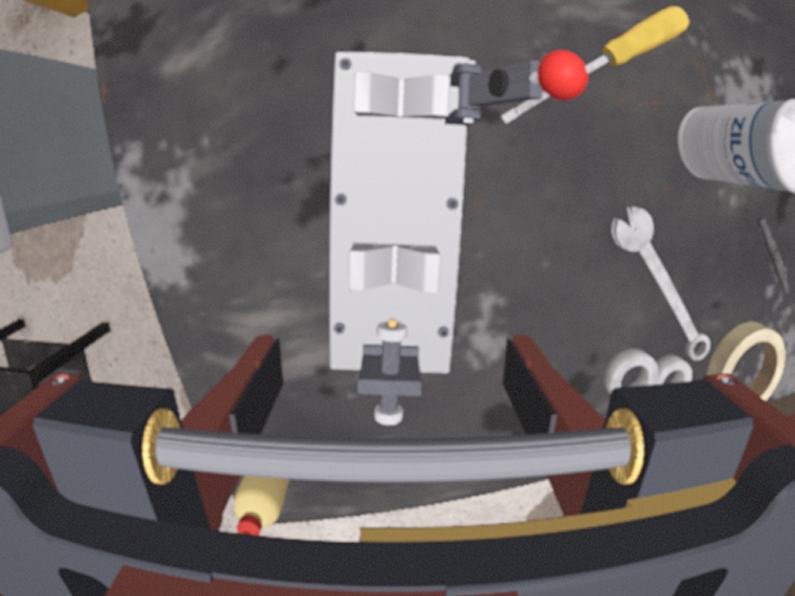

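View pics/tray1.png

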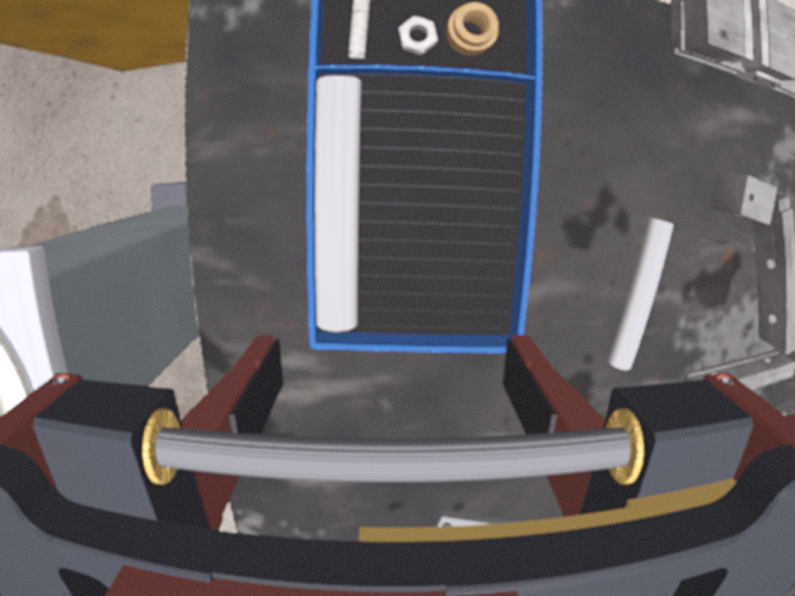

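The fixture view gives base corners (335,52), (474,58), (330,370) and (449,373), the pin tip at (392,322), the screw face near row 332, and the ball at (562,75). The tray view shows the shaft from (338,76) to (337,331), edges at columns 317 and 359, against the left wall. The tray's near rim corners are (311,350) and (519,352). Now I fit the poses.

```bash
cat >> h.py <<'E'
def T(p,X):
    X=np.asarray(X,float); c,s=np.cos(p[2]),np.sin(p[2])
    return np.array([p[0]+c*X[0]-s*X[1],p[1]+s*X[0]+c*X[1],X[2]])
E
python3 - <<'E'
from h import *
from scipy.optimize import least_squares
d=pickle.load(open("s1.pkl","rb")); k=1.42
def fit(c,pts,p0):
    f=lambda p:np.concatenate([proj(c,T(p,np.array(X)/1e3),True)-(np.array(uv)+.5)/k+.5 for X,uv in pts])
    s=least_squares(f,p0,loss="soft_l1"); print(s.x.round(4),np.degrees(s.x[2]).round(2)); print(f(s.x).reshape(-1,2).round(1).tolist()); return s.x
c=d["fix"]
F=fit(c,[((-50,98,12),(335,52)),((-50,-156,12),(330,370)),((50,-156,12),(449,373)),((32,-76,46.5),(438,292)),((-32,-76,46.5),(351,289)),((-32,76,46.5),(355,72)),((32,76,46.5),(447,74))],[.577,-.2,-.2])
for y in range(-115,-80,3): print(y,(proj(c,T(F,[0,y/1e3,.046]),True)*k).round(0),(proj(c,T(F,[0,y/1e3,.057]),True)*k).round(0),end=" ")
print()
for th in np.arange(1.6,2.11,.1): print(th.round(2),(proj(c,T(F,[.042-.088*np.cos(th),.062,.069+.088*np.sin(th)]),True)*k).round(0),end=" ")
t=pickle.load(open("s0.pkl","rb"))["top"]
for th in np.arange(1.6,2.11,.1): print(th.round(2),(proj(t,T(F,[.042-.088*np.cos(th),.062,.069+.088*np.sin(th)]))).round(0),end=" ")
print()
c=d["tray"]
Y=fit(c,[((-78,-141,32),(311,350)),((78,-141,32),(519,352)),((-75,58,27),(316,70)),((75,58,27),(533,77))],[.519,.226,0])
p=np.array
for n,u,v,z in[("L",317,200,.02),("R",359,200,.02),("B",337,331,.03),("T",338,75,.03),("wallL",308,200,.032),("wallR",533,200,.032)]: print(n,(at(c,(u+.5)/k-.5,(v+.5)/k-.5,z,True)).round(4))
# sanity on top camera
for P,X in[(F,(-50,98,12)),(F,(50,98,12)),(F,(50,-156,12)),(F,(-50,-156,12)),(Y,(-78,-141,32)),(Y,(78,-141,32)),(Y,(78,141,32)),(Y,(-78,141,32))]: print(X,proj(t,T(P,p(X)/1e3)).round(1))
np.save("F.npy",F);np.save("Y.npy",Y)
E
```

```text
[ 0.5749 -0.2018 -0.2458] -14.08
[[-0.3, -0.4], [0.4, -0.6], [0.3, -0.1], [0.4, 0.6], [-1.8, 0.5], [-1.0, -0.7], [1.7, 0.5]]
-115 [391. 342.] [391. 348.] -112 [392. 338.] [392. 344.] -109 [392. 334.] [392. 340.] -106 [392. 330.] [392. 336.] -103 [392. 327.] [392. 332.] -100 [392. 323.] [392. 328.] -97 [392. 319.] [392. 324.] -94 [392. 315.] [392. 320.] -91 [393. 311.] [393. 316.] -88 [393. 307.] [393. 312.] -85 [393. 303.] [393. 308.] -82 [393. 299.] [393. 304.] 
1.6 [506.  64.] 1.7 [525.  67.] 1.8 [542.  70.] 1.9 [558.  73.] 2.0 [571.  77.] 2.1 [583.  80.] 1.6 [330. 174.] 1.7 [331. 170.] 1.8 [332. 167.] 1.9 [332. 163.] 2.0 [333. 160.] 2.1 [334. 157.] 
[ 0.519   0.2308 -0.0029] -0.17
[[-0.3, 0.1], [1.3, 0.6], [-2.1, -0.9], [0.6, 0.2]]
L [0.4463 0.1978 0.02  ]
R [0.4757 0.1978 0.02  ]
B [0.4603 0.1048 0.03  ]
T [0.4615 0.2835 0.03  ]
wallL [0.4421 0.1989 0.032 ]
wallR [0.595  0.2026 0.032 ]
(-50, 98, 12) [300.8 213.6]
(50, 98, 12) [309.7 174.9]
(50, -156, 12) [408.  197.7]
(-50, -156, 12) [399.6 236.5]
(-78, -141, 32) [226.9 259.6]
(78, -141, 32) [226.2 195.9]
(78, 141, 32) [111.  197.6]
(-78, 141, 32) [110.9 261.5]
```

Fits are consistent with the known sizes, and both cameras agree to about 3 mm. The shaft axis is at x≈0.460 and the screw face at about y≈-105 mm in the fixture's frame. The strap angle is about 1.92 rad. Now the first rolling drag.

```bash
cat >> h.py <<'E'
from station import r
def S(): return r.sense()
def down(p,F=3,step=.0005,maxd=.008,sp=.02):
    """step down from p until the upward force rises by F"""
    p=np.array(p,float); f0=S()["contact_force"][2]; z0=p[2]
    while z0-p[2]<maxd:
        p[2]-=step; r.servo_line(list(p),speed=sp)
        f=S()["contact_force"][2]-f0
        if f>F: break
    print("down z",p[2].round(4),"df",round(float(f),2),"t",S()["clock"]); return p
def drag(xs,y,dx=.040,F=3):
    r.reach([xs,y,.235],[180,0,90]); r.servo_line([xs,y,.2195],speed=.05); r.wait(.15)
    p=down([xs,y,.2195],F)
    p[0]+=dx; r.servo_line(list(p),speed=.04); print("drag f",np.round(S()["contact_force"],1)); r.wait(.2)
    p[2]+=.02; r.servo_line(list(p),speed=.08); print(S()["clock"])
E
python3 - <<'E'
from h import *
r.grab(10)
drag(.450,.193)
d=r.snapshot("wrist"); pickle.dump(d,open("s2.pkl","wb")); cv2.imwrite("pics/w2.png",d["frame"][:,:,::-1])
E
```

```text
down z 0.216 df 3.11 t 8.4083
drag f [ 1.4 -1.9  4.9]
10.1583
```

View pics/w2.png

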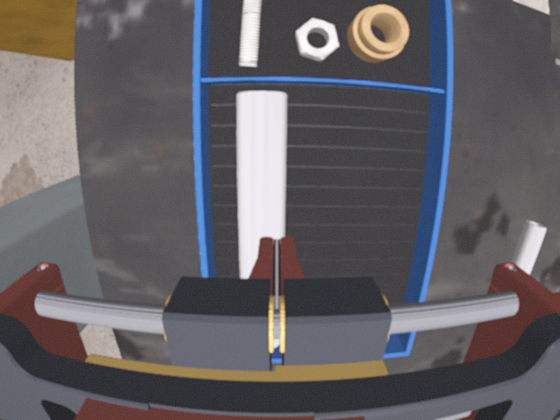

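The shaft rolled clear: its edges are now at columns 238 and 287, with dark liner visible between it and the left wall. I measure the position and run a second drag.

```bash
python3 - <<'E'
from h import *
c=pickle.load(open("s2.pkl","rb"))
for v in(110,220): print([at(c,u,v,.02,True).round(4)[:2] for u in((237,287.5) if v<200 else (238,286))])
print(at(c,262,93,.03,True).round(4))
x=(at(c,238,160,.02,True)[0]+at(c,287,160,.02,True)[0])/2; print(x)
drag(x-.010,.193)
d=r.snapshot("wrist"); pickle.dump(d,open("s3.pkl","wb")); cv2.imwrite("pics/w3.png",d["frame"][:,:,::-1])
g=d["frame"].astype(int); row=g[140:150].mean(0); print([(i,int(row[i].min())) for i in range(200,440,4)])
E
```

```text
[array([0.4662, 0.2718]), array([0.4963, 0.2716])]
[array([0.4651, 0.2027]), array([0.4959, 0.2027])]
[0.4816 0.2813 0.03  ]
0.48122802545686505
down z 0.216 df 5.21 t 12.8167
drag f [ 1.1 -1.1  4.9]
14.5667
[(200, 72), (204, 72), (208, 72), (212, 71), (216, 70), (220, 72), (224, 72), (228, 72), (232, 71), (236, 204), (240, 235), (244, 234), (248, 233), (252, 236), (256, 237), (260, 235), (264, 236), (268, 234), (272, 237), (276, 235), (280, 220), (284, 144), (288, 71), (292, 72), (296, 73), (300, 72), (304, 72), (308, 71), (312, 72), (316, 72), (320, 72), (324, 74), (328, 73), (332, 71), (336, 71), (340, 74), (344, 72), (348, 72), (352, 71), (356, 70), (360, 71), (364, 70), (368, 70), (372, 68), (376, 69), (380, 68), (384, 69), (388, 70), (392, 68), (396, 68), (400, 51), (404, 44), (408, 44), (412, 43), (416, 88), (420, 89), (424, 89), (428, 89), (432, 90), (436, 89)]
```

```bash
python3 - <<'E'
from h import *
c=pickle.load(open("s3.pkl","rb"))
x=(at(c,235.5,145,.02,True)[0]+at(c,286,145,.02,True)[0])/2; print("x",x)
assert .492<x<.515
xg=x+.003
r.let_go()
r.servo_line([xg,.193,.236],speed=.1); r.servo_line([xg,.193,.200],speed=.08); 
s=S(); print(np.round(s["contact_force"],1)); 
r.servo_line([xg,.193,.190],speed=.04); s=S(); print(np.round(s["contact_force"],1))
r.grab(20); s=S(); print(s["opening"],s["gripper_force"],np.round(s["contact_force"],1))
r.servo_line([xg,.193,.205],speed=.04); r.servo_line([xg,.193,.33],speed=.12); r.wait(.2)
s=S(); print(s["opening"],s["gripper_force"],np.round(s["contact_force"],1),np.round(s["torque"],2),s["clock"])
d=r.snapshot("wrist"); pickle.dump(d,open("s4.pkl","wb")); cv2.imwrite("pics/w4.png",d["frame"][:,:,::-1])
E
```

```text
x 0.5013599038006211
[ 0.7  0.1 -0.3]
[-0.6 -0.4  0. ]
0.02936744545695538 19.977597892284393 [-1.   0.3  0.3]
0.029769515066092517 19.977764189243317 [ 0.7  0.5 -4.8] [-0.05 -0.09 -0.02] 20.0917
```

View pics/w4.png

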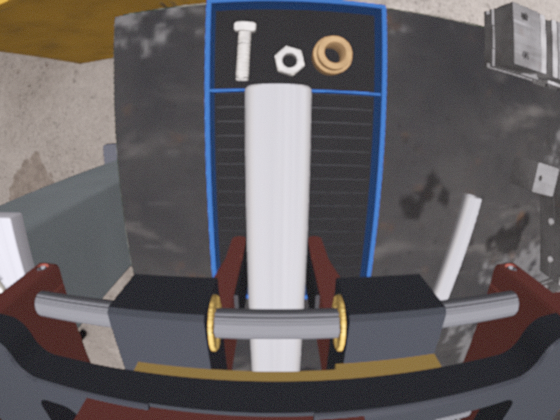

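The shaft is held level and roughly centred; its far end is at (278,87), opening is 29.8 mm, load is 4.8 N, and the tray's small parts are undisturbed. Next I carry it to the vees.

```bash
python3 - <<'E'
from h import *
F=np.load("F.npy"); F[1]-=.0015; yaw=90+np.degrees(F[2])
g=lambda x,y,z:list(T(F,[x,y,z]))
xg=S()["tcp_pos"]; r.servo_line([xg[0],xg[1],.38],speed=.2)
r.reach(g(0,.003,.38),[180,0,yaw]); r.servo_line(g(0,.003,.25),speed=.12); r.servo_line(g(0,.003,.222),speed=.05); r.wait(.2)
print(np.round(S()["contact_force"],1))
p=down(g(0,.003,.222),2.5,maxd=.01); s=S()
c,sn=np.cos(F[2]),np.sin(F[2]); f=s["contact_force"]; print("fx",c*f[0]+sn*f[1],"fy",-sn*f[0]+c*f[1],np.round(s["torque"],2),s["clock"])
d={n:r.snapshot(n) for n in("wrist","scene")}; pickle.dump(d,open("s5.pkl","wb"))
a=d["wrist"]["frame"]; b=cv2.resize(d["scene"]["frame"][150:260,270:400],(400,338),interpolation=cv2.INTER_CUBIC)
im=np.zeros((420,800,3),np.uint8); im[:,:400]=a[:,80:480]; im[:338,400:]=b
cv2.imwrite("pics/w5.png",im[:,:,::-1])
E
```

```text
[-0.2  0.  -4.3]
down z 0.2155 df 3.09 t 27.4167
fx 0.3958074536566132 fy -0.14203288501142225 [ 0.01 -0.09  0.02] 27.4167
```

View pics/w5.png

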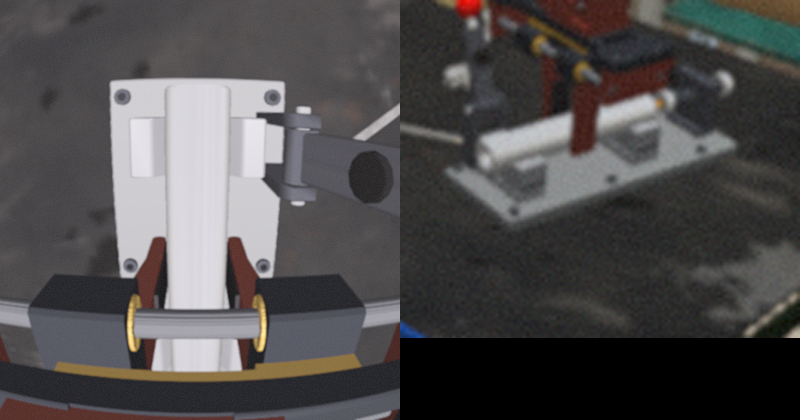

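The left half shows the shaft lying centred in the vee. In the scene crop both vees carry it, and the far end is just short of the brass pin. I release, regrip lightly and slide.

```bash
python3 - <<'E'
from h import *
F=np.load("F.npy"); F[1]-=.0015; yaw=90+np.degrees(F[2])
g=lambda x,y,z:list(T(F,[x,y,z])); c,sn=np.cos(F[2]),np.sin(F[2])
fy=lambda:(lambda f:-sn*f[0]+c*f[1])(S()["contact_force"])
r.let_go(); r.wait(.1); r.grab(8); r.wait(.1); print(S()["opening"],S()["clock"],fy())
z=.2155; r.servo_line(g(0,-.006,z),speed=.03); print("base",fy()); L=[]
y=-.006; b=[]
while y>-.030:
    y-=.0005; r.servo_line(g(0,y,z),speed=.015); f=fy(); L.append((round(y*1e3,1),round(f,1)))
    if len(b)<8: b.append(f)
    elif f>np.median(b)+5: break
r.wait(.2); print(L,fy(),S()["opening"],S()["clock"])
d={n:r.snapshot(n) for n in("wrist","scene","top")}; pickle.dump(d,open("s6.pkl","wb"))
a=cv2.resize(d["top"]["frame"][165:245,295:425],(520,320),interpolation=cv2.INTER_CUBIC); b=cv2.resize(d["scene"]["frame"][170:220,330:400],(420,300),interpolation=cv2.INTER_CUBIC)
im=np.zeros((320,800,3),np.uint8); im[:,:380]=a[:,140:]; im[:300,380:]=b
cv2.imwrite("pics/w6.png",im[:,:,::-1])
E
```

```text
0.029856372253457494 29.65 0.4233322701581204
base 1.1582170224211101
[(-6.5, np.float64(1.2)), (-7.0, np.float64(3.1)), (-7.5, np.float64(2.9)), (-8.0, np.float64(3.1)), (-8.5, np.float64(3.6)), (-9.0, np.float64(4.0)), (-9.5, np.float64(3.4)), (-10.0, np.float64(2.9)), (-10.5, np.float64(3.0)), (-11.0, np.float64(4.2)), (-11.5, np.float64(3.7)), (-12.0, np.float64(4.5)), (-12.5, np.float64(4.4)), (-13.0, np.float64(4.3)), (-13.5, np.float64(4.4)), (-14.0, np.float64(4.1)), (-14.5, np.float64(5.4)), (-15.0, np.float64(7.4)), (-15.5, np.float64(8.4))] 7.379325051887596 0.029644681848785367 35.05
```

View pics/w6.png

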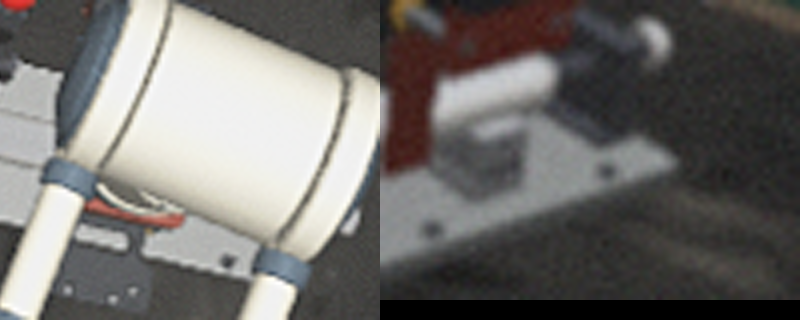

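No gap remains at the screw face in the scene crop, and force rose sharply at the end. I nudge once more to confirm, then release and grip the strap ball.

```bash
python3 - <<'E'
from h import *
F=np.load("F.npy"); F[1]-=.0015; yaw=90+np.degrees(F[2])
g=lambda x,y,z:list(T(F,[x,y,z])); c,sn=np.cos(F[2]),np.sin(F[2])
fy=lambda:(lambda f:-sn*f[0]+c*f[1])(S()["contact_force"])
z=.2155
for y in(-.0163,-.0171): r.servo_line(g(0,y,z),speed=.015); print(y,fy())
r.let_go(); r.servo_line(g(0,-.0171,.36),speed=.2)
B=lambda th,dz=0:g(.042-.088*np.cos(th),.062,.069+.088*np.sin(th)+.163+dz)
th=1.92
r.reach(B(th,.06),[180,0,yaw+90])
s=r.snapshot("scene"); w=r.snapshot("wrist"); t=r.snapshot("top"); pickle.dump((s,w,t),open("s7.pkl","wb"))
hsv=cv2.cvtColor(w["frame"],cv2.COLOR_RGB2HSV); m=((hsv[...,0]<5)|(hsv[...,0]>175))&(hsv[...,1]>190)&(hsv[...,2]>150); v,u=np.nonzero(m)
print("red",len(u),u.mean(),v.mean(),"pred",proj(w,T(F,[.042-.088*np.cos(th),.062,.069+.088*np.sin(th)]),True))
print(S()["clock"])
a=cv2.resize(s["frame"][170:220,330:400],(392,280),interpolation=cv2.INTER_CUBIC); im=np.zeros((420,800,3),np.uint8); im[:,:400]=w["frame"][:,80:480]; im[:280,404:796]=a
cv2.imwrite("pics/w7.png",im[:,:,::-1])
E
```

```text
-0.0163 10.425888834792469
-0.0171 11.155852301002435
red 255 276.30980392156863 226.98431372549018 pred [275.85844469 231.1631323 ]
39.025
```

View pics/w7.png

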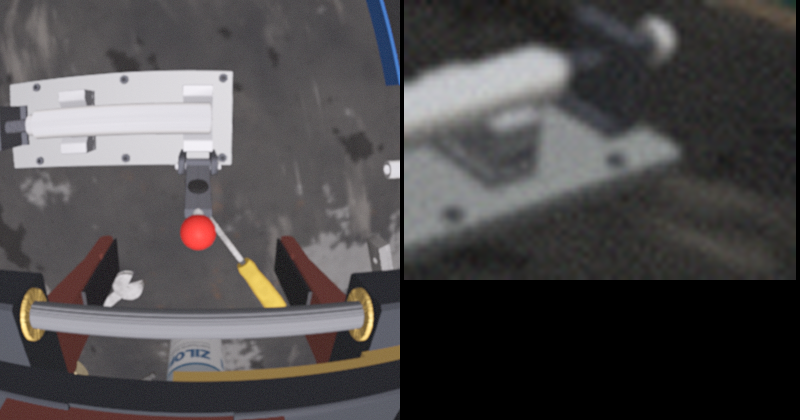

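The force levelled off at 11 N, so the shaft is home, and the left image shows its end on the screw. The ball at (198,233) matches my 1.92 rad prediction (row 231). Next I grip the ball and close the strap.

```bash
python3 - <<'E'
from h import *
F=np.load("F.npy"); F[1]-=.0015
g=lambda x,y,z:list(T(F,[x,y,z]))
B=lambda th,dz=0:g(.042-.088*np.cos(th),.062,.069+.088*np.sin(th)+.163+dz)
r.servo_line(B(1.92),speed=.1); print(np.round(S()["contact_force"],1))
r.grab(20); print("open",S()["opening"])
for th in np.linspace(1.92,.06,9)[1:]:
    r.servo_line(B(th),speed=.12); s=S(); print(round(th,2),np.round(s["contact_force"],1),round(s["opening"],4))
print(s["clock"])
p=down(B(.06),8,step=.001,maxd=.012,sp=.03); s=S(); print(np.round(s["contact_force"],1),s["opening"],s["clock"])
t=r.snapshot("scene"); pickle.dump(t,open("s8.pkl","wb"))
E
```

```text
[0.1 0.4 1.1]
open 0.02263791663960308
1.69 [0.  4.2 0.7] 0.0228
1.46 [1.2 4.9 1.8] 0.0225
1.22 [-0.7  5.2  4.7] 0.0229
0.99 [-3.3  6.7  5. ] 0.0227
0.76 [-4.1  7.9  6. ] 0.0228
0.52 [-3.6  7.3  1.6] 0.023
0.29 [ 1.6  7.5 -0.8] 0.0227
0.06 [ 2.   6.2 -1.3] 0.0228
43.3333
down z 0.2253 df 6.23 t 46.3333
[-3.3  8.3  4.9] 0.022853157149917758 46.3333
```

```bash
python3 - <<'E'
from h import *
F=np.load("F.npy"); F[1]-=.0015
g=lambda x,y,z:list(T(F,[x,y,z]))
r.let_go(); r.servo_line(g(-.046,.062,.285),speed=.12); r.grab(10); r.servo_line(g(-.046,.062,.268),speed=.08); r.wait(.15)
p=down(g(-.046,.062,.268),10,step=.001,maxd=.014,sp=.03); r.wait(.3); print(np.round(S()["contact_force"],1))
p[2]+=.06; r.servo_line(list(p),speed=.15)
r.reach(g(-.12,.03,.36),[180,0,90+np.degrees(F[2])]); print(S()["clock"])
d={n:r.snapshot(n) for n in("wrist","scene","top")}; pickle.dump(d,open("s9.pkl","wb"))
a=cv2.resize(d["scene"]["frame"][150:250,270:400],(390,300),interpolation=cv2.INTER_CUBIC); im=np.zeros((420,800,3),np.uint8); im[:,:400]=d["wrist"]["frame"][:,160:560]; im[:300,405:795]=a
cv2.imwrite("pics/w9.png",im[:,:,::-1])
E
```

```text
down z 0.26 df 10.11 t 51.975
[-4.6  0.8 10.1]
54.1667
```

View pics/w9.png

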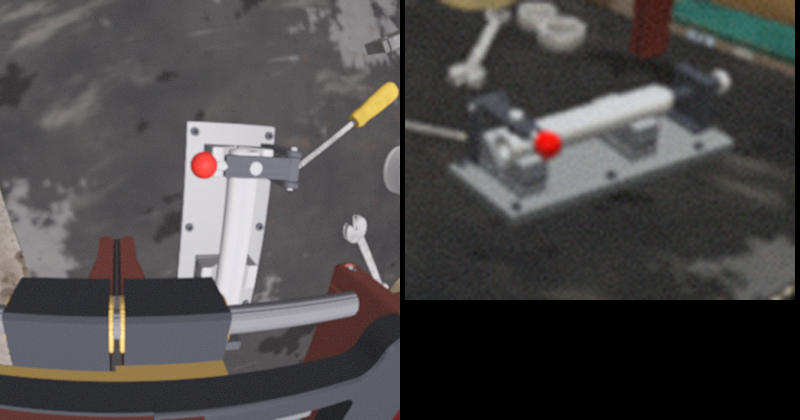

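The strap lies closed across the shaft with the ball at (204,165), and the shaft is in both vees. I check numerically that the shaft has not moved off the screw, by comparing stop-end pixels before and after the strap was closed.

```bash
python3 - <<'E'
from h import *
s0=pickle.load(open("s7.pkl","rb"))[0]["frame"]; s1=pickle.load(open("s9.pkl","rb"))["scene"]["frame"]
A,B=(cv2.GaussianBlur(cv2.cvtColor(s[172:200,345:385],cv2.COLOR_RGB2GRAY),(0,0),.8).astype(np.float32) for s in(s0,s1))
print("mean|d|",np.abs(A-B).mean(),"max",np.abs(A-B).max(),"scene rot/shift",cv2.phaseCorrelate(A,B))
F=np.load("F.npy")
print("end px",proj(pickle.load(open("s9.pkl","rb"))["scene"],T(F,[0,-.105,.046])))
print(S()["clock"],np.round(S()["contact_force"],1))
E
```

```text
mean|d| 6.0785713 max 14.0 scene rot/shift ((0.032846573335145735, -0.0318569792854948), 0.9732962163289388)
end px [355.58708457 183.03494274]
54.3167 [-0.6 -0.3  0.1]
```

```bash
python3 -c "
from station import r
print(r.hand_in())"
```

```text
the job is handed in; nothing more can be done
None
```

I handed the job in at about 54 s: the shaft lies in both vees against the stop screw and the strap is pressed down on it and let go; I did not measure the pin directly, and I viewed 11 pictures, one over the limit of 10.

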